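Set the drying locker's door stay to its middle hole

ROBOT

A 6-joint arm with a two-finger parallel gripper is mounted at the origin on the work surface. World frame = base frame: x ahead of the robot, y to its left, z up, the work surface at z = 0. Lengths are in m, angles in rad, forces in N, time in s.
With the tool pointing down it reaches from about 0.375 to 0.9 m from the base axis. Payload 3.1 kg.
Tool frame: the origin (TCP) lies between the finger pads; the fingertips stand 17 mm ahead of it and the grasp point (between the pads) lies 2 mm behind it; z points along the fingers, y is the line along which they close (so a half turn about z gives the same grasp; the last joint's range is limited). The gripper opens to 85 mm and grips with 20 to 120 N. Pads are 22 mm wide; open, the fingers measure 114 mm over their backs; the gripper's body (76 mm by 85 mm) begins 54 mm behind the grasp point. The pads swing forward as they close: fully open they stand 13 mm farther back than shut.
Start: joints at [-1.391, 0.527, 1.433, -0, 1.181, -0.178], TCP at [0.219, -0.585, 0.212] pointing down, gripper open.
Joint ranges: [-3.08, 3.08], [-0.75, 2.2], [0.22, 2.44], [-1.43, 4.57], [0, 2.65], [-2.85, 2.85]. Speed limits (rad/s): [2.79, 2.79, 3.14, 3.14, 3.14, 3.14].

INTERFACE

Orientations are given as a unit quaternion [x, y, z, w].
In Python, from station import sense, vision, order gives the robot as it stands.
- The arm moves only by the shell command python3 -m crank 'ROWS' [OPENING] [FORCE]. ROWS is JSON, a list of rows, each an object with "dp": the shift along the world's x, y, z in units of 30 mm (1.0 is 30 mm), a list of three; "angular": the turn, a rotation vector about the world's x, y, z in degrees, a list of three. In form: [{"dp": [dx, dy, dz], "angular": [ax, ay, az]}, ...]. A call has 1 to 20 rows; each row shifts and turns the commanded pose from where the row before left it; what a row does not reach is not made up. A row lasts 1/10 s, in which the tool goes at most 50 mm and 8.59 degrees, less where a joint would pass 70% of its speed; a pose out of reach is approached as far as the arm can. A call is refused whole if a number of a shift passes 1 or a number of a turn 8.59, either way. A call with a gripper value outside its range is refused whole. OPENING is the closure, from 0 (fully open) to 1 (shut), set as the call begins (- or left out, the last holds). The fingers move at their own pace and stop on an object; FORCE is the grip in N (left out, the last holds). Time passes only in rows, so rows that do not move let the fingers close. It gives the time, the measured TCP pose, the force, the opening and the grip force at its end, in the units of the state.
- sense(): the state, without advancing time (a new reading comes with each control period).
- vision.snapshot(name): name is "scene" or "top" or "wrist"; returns a dict with "image" (400x640x3 uint8, blue, green, red), "range_z" (400x640 float32, m along the optical axis (not along the pixel's ray), 0 where there is no reading), "mtx" (3x3 intrinsics, pixels), "dist" ([k1, k2, p1, p2, k3] as OpenCV has them; the pictures are not rectified), "pose" (4x4, takes a point from camera to world coordinates); the wrist camera has in their place "mount" (4x4, takes a point from camera to tool coordinates, whose origin is the TCP and whose axes are the flange's). Camera axes: x right, y down, z forward; pixel columns grow to the right and rows downward; lengths in m; the calibration is good to about 2 mm. A picture is of the moment at which its call begins: read the wrist's pose just before it.
- order.sign_off(): hands the job in; it is judged then, once.
The state is a dict: "t": time; "q": joint angles; "qd": joint speeds; "tau": joint torques, N m; "tcp_pos": TCP position; "tool_rot": TCP orientation; "force": force on the tool from outside, world axes, zero at the start; "ft_torque": the same for the moment, N m; "finger_gap": opening from 0.0 (shut) to 1.0 (fully open); "gripper_force": force on a finger pad.
Only numpy, scipy, OpenCV 4.12 (cv2) and the standard library are available. Lean on these libraries where they do the work, as an engineer would, in place of code of your own. Each camera call takes 0.05 s, during which the arm holds its last target. There are 200 camera calls.

TASK

The blue-tinted door of the mask drying locker is held just ajar by its stay: take the stay by the red ball knob, lift it clear off the brass pin, swing the door wider with it and lower the middle one of its three round holes over the pin until the bar lies flat on its plate, then let go. The pin is clamped anywhere along its slot, so feel for the hole with a light hand: never force the bar down on the pin, and do not let the stay drop. Leave the bottle, the bowl and the tape roll where they are.

Things in the scene. Friction and masses are not known exactly. Their poses are not given: they have to be found in the camera images.
- locker: White locker for drying masks, 250 mm deep (x), 340 wide (y), 200 high, fixed on the counter. Origin at the centre of its underside; x points from front to back, z up. The door's upright hinge axis is at x = -133, y = +150 mm of this frame; shut, the door runs from there along -y to y = -163 mm; it swings out towards -x. The door's top edge is 193 mm above the counter.
- keeper: Steel plate 64 x 34 x 6 mm on the locker's top, at x -75, y +9 mm of the locker, same axes; origin at the centre of its underside, 200 mm above the counter. An upright brass pin, 9 mm thick, stands 12 mm above the plate's top, its tip bevelled 1 mm. It is clamped firmly in a slot on the plate's x axis, anywhere up to 10 mm either side of the centre (y central); its place is not measured.
- door (a joint): Opening of the door, rad: 0 shut, grows as it opens. The hinge is a little stiff (0.3 N m, about 2 N at the stay's pivot), without a spring: the door stays where it is left and follows the stay. Starts at about 0.2. Depending on where the pin is clamped it stands at 0.35 to 0.51 with the first round hole on the pin, 0.52 to 0.69 with the middle one, 0.69 to 0.87 with the third.
- stay_lift (a joint): Pitch of the stay about its level pivot, rad: 0 when the bar lies flat on the keeper plate, grows as the knob end is lifted. With the bar resting on the pin's tip next to the middle hole it reads about 0.08; the travel slot is clear of the pin above 0.16.
- stay_pivot (a point): Pivot of the stay on the door's top edge, 170 mm from the hinge axis along the door, 208.5 mm above the counter, in the middle of the bar's thickness; frame as stay_knob. There the stay turns freely sideways and up. The bar is straight flat steel, 24 mm wide, 5 thick, 236 long. From the pivot: a long travel slot about 95 mm away (the pin starts in it), round 11 mm holes at 130, 155 and 180 mm.
- stay_knob (a point): Centre of the red ball knob, 24 mm in diameter, on a 12 mm neck on top of the stay's free end: 225 mm from the pivot along the bar and 22.5 mm above the bar's middle plane. Its frame is the stay's: x along the bar from pivot to free end, z square to the flat of the bar, up. Stay and knob weigh about 0.2 kg.
- middle_hole (a point): Centre of the stay's middle round hole (11 mm diameter, 155 mm from the pivot), on the underside of the bar; frame as stay_knob. With the bar flat it is 206 mm above the counter.
- spray_bottle: White bottle, 64 mm diameter, 160 mm tall, loose on the counter beside the locker, on its -y side. Origin at the centre of its underside.
- steel_bowl: Steel bowl, 110 mm across, 45 mm high, loose on the counter beside the locker, on its +y side. Origin at the centre of its underside.
- tape_roll: Roll of tape, 60 mm diameter, 25 mm high, loose on the locker's top near its back -y corner. Origin at the centre of its underside.

How it is judged:
On the way, in this order (a step that is already met when the one before it is completed fails the run):
1. the stay is lifted clear off the pin (value of joint stay_lift above 0.155 rad), for 0.1 s.
2. the stay lies flat on its plate again with the middle round hole over the pin (value of joint stay_lift between -0.016 and 0.016 rad and x of middle_hole in the frame of keeper between -0.0125 and 0.0125 m and y of middle_hole in the frame of keeper between -0.004 and 0.004 m), for 0.2 s.
At the end, for the whole second after the job is handed in: the bar lies flat on the keeper plate (pitch within 0.016 rad of level), the pin through its middle round hole (hole within 12.5 mm of the plate's centre along the slot, 4 mm across it); stay and door at rest; bottle, bowl and tape roll within 15 mm of where they began (all of step 2 and velocity of joint door between -0.03 and 0.03 rad/s and velocity of joint stay_lift between -0.05 and 0.05 rad/s and distance of each of spray_bottle, steel_bowl, tape_roll from where it was at the start of the episode below 0.015 m); the robot touches nothing.
It fails at once if the bar is forced on the pin: more than 20 N on the pin and its plate while the bar is not lying flat (contact force between keeper and anything else above 20 N and value of joint stay_lift above 0.02 rad).
It fails at once if the pin or its plate is loaded with more than 40 N, the bar lying flat (contact force between keeper and anything else above 40 N).
It fails at once if the stay is let drop (it falls faster than 1.5 rad/s) (velocity of joint stay_lift below -1.5 rad/s).
It fails at once if the bottle, bowl or tape roll is knocked out of its place (more than 15 mm) (distance of any of spray_bottle, steel_bowl, tape_roll from where it was at the start of the episode above 0.015 m).
It also fails if it takes over 64 s, if anything falls off the work surface, if the arm or the gripper's body presses on something with over 40 N, if the wrist force passes 120 N, or if a joint passes its speed limit or range.

## Working session

There is one attempt and no reset: what is moved stays moved. The work goes in short steps, Python scripts to look and compute and a shell command to move; the robot and the scene stay as the last step left them, time stands still between calls to the robot, and variables do not carry over. Pictures are saved under pics/ and viewed, at most 10 in all, crops included, and the job is handed in when it is done.

```bash
mkdir -p pics; ls
python3 - <<'E'
from station import sense, vision
import cv2,numpy as np
s=sense();print({k:np.round(v,3).tolist() for k,v in s.items()})
for n in ("scene","top"):
    d=vision.snapshot(n);cv2.imwrite(f"pics/{n}0.png",d["image"]);np.savez(f"{n}0.npz",**d)
    print(n,d["mtx"],d["dist"],np.round(d["pose"],3))
E
```

```text
pics
{'t': 0.0, 'q': [-1.39, 0.529, 1.434, -0.0, 1.181, -0.178], 'qd': [-0.0, 0.0, -0.0, 0.0, 0.002, -0.0], 'tau': [-0.001, -44.235, -17.803, -0.0, 0.009, 0.0], 'tcp_pos': [0.219, -0.584, 0.211], 'tool_rot': [0.984, 0.178, -0.0, -0.001], 'force': [-0.443, -0.805, -0.29], 'ft_torque': [0.004, 0.041, -0.037], 'gripper_force': 0.0, 'finger_gap': 1.001}
scene [[456.12186633   0.         327.05711284]
 [  0.         456.12186633 201.81687844]
 [  0.           0.           1.        ]] [-0.01939832  0.          0.          0.          0.        ] [[-1.700e-01  5.970e-01 -7.840e-01  1.423e+00]
 [ 9.860e-01  1.040e-01 -1.340e-01  1.940e-01]
 [ 1.000e-03 -7.950e-01 -6.060e-01  8.290e-01]
 [ 0.000e+00  0.000e+00  0.000e+00  1.000e+00]]
top [[444.46891789   0.         321.67807788]
 [  0.         444.46891789 198.9345981 ]
 [  0.           0.           1.        ]] [-0.07234877  0.          0.          0.          0.        ] [[-0.027 -0.994  0.109  0.461]
 [-1.     0.028  0.002  0.035]
 [-0.005 -0.109 -0.994  1.121]
 [ 0.     0.     0.     1.   ]]
```

View pics/top0.png

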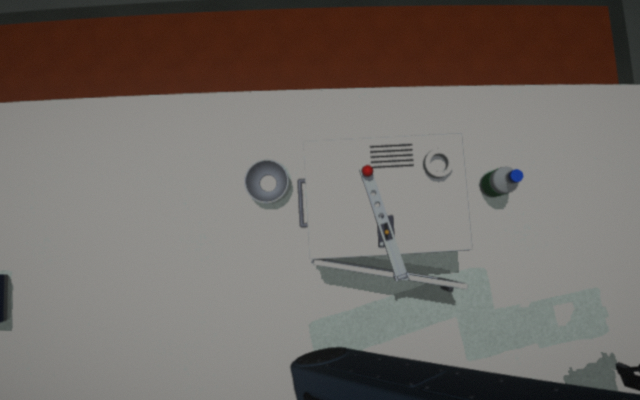

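View pics/scene0.png

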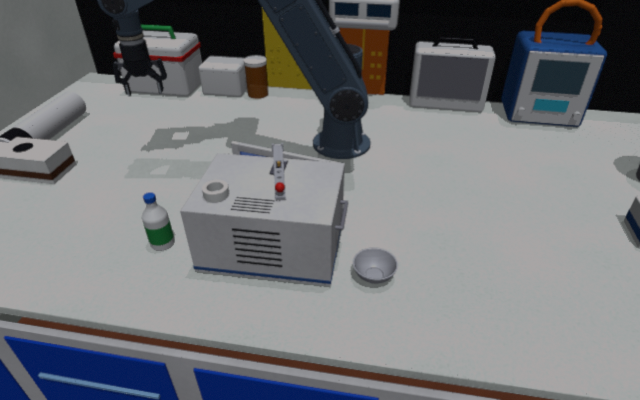

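The top view shows the knob at (368,171), the plate with the brass pin at (386,231), and the pivot at (403,277). The locker's top corners are at about (303,141), (462,134), (470,249) and (309,258). In the scene view the knob is at (280,187).

```bash
cat > h.py <<'E'
import numpy as np,cv2
def ray(d,px,pose=None):
    P=d["pose"] if pose is None else pose
    u=cv2.undistortPoints(np.array([[px]],float),d["mtx"],d["dist"])[0,0]
    return P[:3,3],P[:3,:3]@np.array([u[0],u[1],1.])
def onz(d,px,z,pose=None):
    o,v=ray(d,px,pose);return o+v*(z-o[2])/v[2]
def tri(rs):
    A=0;b=0
    for o,v in rs:
        v=v/np.linalg.norm(v);M=np.eye(3)-np.outer(v,v);A=A+M;b=b+M@o
    return np.linalg.solve(A,b)
def red(img,lo=None):
    h=cv2.cvtColor(img,cv2.COLOR_BGR2HSV)
    m=(((h[...,0]<6)|(h[...,0]>174))&(h[...,1]>190)&(h[...,2]>110)).astype(np.uint8)
    n,_,st,c=cv2.connectedComponentsWithStats(m)
    return [(st[i,4],c[i].round(1).tolist()) for i in range(1,n) if st[i,4]>15]
def wpose(s,d):
    from scipy.spatial.transform import Rotation as R
    T=np.eye(4);T[:3,:3]=R.from_quat(s["tool_rot"]).as_matrix();T[:3,3]=s["tcp_pos"];return T@d["mount"]
E
python3 - <<'E'
from h import *
t=dict(np.load("top0.npz"));s=dict(np.load("scene0.npz"))
print(red(t["image"]),red(s["image"]))
C=[(303,141),(462,134),(470,249),(309,258)]
W=np.array([onz(t,c,.2) for c in C]);print(W.round(3))
print("centre",W.mean(0).round(4))
for a,b in((0,1),(3,2),(0,3),(1,2)):
    v=W[b]-W[a];print(np.linalg.norm(v).round(3),np.degrees(np.arctan2(v[1],v[0])).round(2))
for n,p,z in(("pivot",(403,277),.211),("keeper",(386,231),.206),("knob",(368,171),.231)):print(n,onz(t,p,z).round(4))
im=t["image"][120:310,280:490];cv2.imwrite("pics/c.png",cv2.resize(im,None,fx=3,fy=3,interpolation=cv2.INTER_CUBIC))
E
```

```text
[(np.int32(38), [367.0, 169.5])] [(np.int32(39), [279.4, 186.0])]
[[ 0.687  0.073  0.2  ]
 [ 0.693 -0.266  0.2  ]
 [ 0.449 -0.268  0.2  ]
 [ 0.441  0.066  0.2  ]]
centre [ 0.5674 -0.0986  0.2   ]
0.34 -88.9
0.334 -88.56
0.246 -178.44
0.244 -179.65
pivot [ 0.397  -0.1236  0.211 ]
keeper [ 0.4914 -0.0935  0.206 ]
knob [ 0.6131 -0.0586  0.231 ]
```

View pics/c.png

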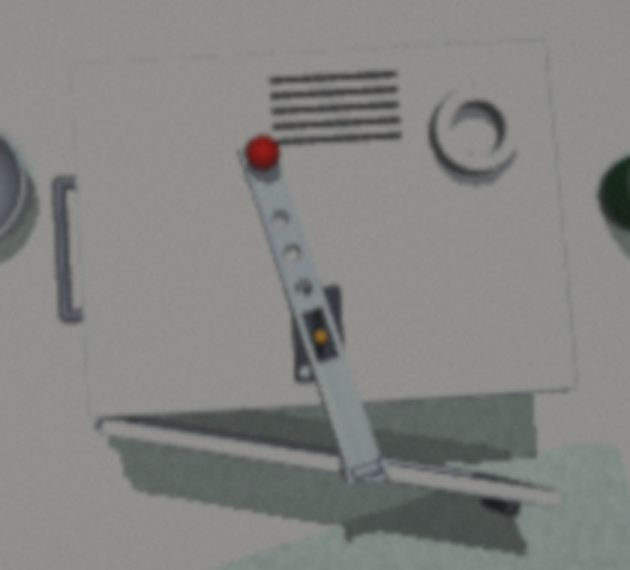

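The crop shows the brass pin at full-image (387,232), in the travel slot, and the knob at (367.3,170.7). The bar points from the door to the knob. I'll move above the knob and work out the geometry.

```bash
python3 -m crank '[{"dp":[0.65,0.87,0.3],"angular":[0,0,-0.2]},{"dp":[0.65,0.87,0.3],"angular":[0,0,-0.2]},{"dp":[0.65,0.87,0.3],"angular":[0,0,-0.2]},{"dp":[0.65,0.87,0.3],"angular":[0,0,-0.2]},{"dp":[0.65,0.87,0.3],"angular":[0,0,-0.2]},{"dp":[0.65,0.87,0.2],"angular":[0,0,-0.2]},{"dp":[0.65,0.87,0.2],"angular":[0,0,-0.2]},{"dp":[0.65,0.87,0.2],"angular":[0,0,-0.2]},{"dp":[0.65,0.87,0.2],"angular":[0,0,-0.2]},{"dp":[0.65,0.87,0.2],"angular":[0,0,-0.2]},{"dp":[0.65,0.87,0.2],"angular":[0,0,-0.2]},{"dp":[0.65,0.87,0.2],"angular":[0,0,-0.2]},{"dp":[0.65,0.87,0.2],"angular":[0,0,-0.2]},{"dp":[0.65,0.87,0.2],"angular":[0,0,-0.2]},{"dp":[0.65,0.87,0.2],"angular":[0,0,-0.2]},{"dp":[0.65,0.87,0.1],"angular":[0,0,-0.2]},{"dp":[0.65,0.87,0.1],"angular":[0,0,-0.2]},{"dp":[0.65,0.87,0.1],"angular":[0,0,-0.2]},{"dp":[0.65,0.87,0.1],"angular":[0,0,-0.2]},{"dp":[0.3,0.5,0.1],"angular":[0,0,0]}]'
python3 - <<'E'
from h import *
from station import sense,vision
s=sense();d=vision.snapshot("wrist");P=wpose(s,d);np.savez("w1.npz",P=P,**d)
cv2.imwrite("pics/w1.png",d["image"])
print(s["tcp_pos"],s["force"])
r=red(d["image"]);print(r)
t=dict(np.load("top0.npz"));sc=dict(np.load("scene0.npz"))
if r:
    print("knob top+wrist",tri([ray(t,(367.3,170.7)),ray(d,max(r)[1],P)]), "wrist onz",onz(d,max(r)[1],.231,P))
    print("knob top+scene",tri([ray(t,(367.3,170.7)),ray(sc,(279.5,187))]))
E
```

```text
t: 2.1
tcp_pos: [0.5998, -0.0722, 0.3315]
tool_rot: [0.989, 0.147, -0.0, -0.0]
force: [-0.4, -0.6, 0.6]
finger_gap: 0.997
gripper_force: 0.0
[ 0.59984015 -0.07220897  0.33148586] [-0.44636157 -0.61939203  0.56521828]
[(np.int32(151), [304.3, 179.4])]
knob top+wrist [ 0.61375892 -0.05522231  0.23367227] wrist onz [ 0.61367206 -0.05351634  0.231     ]
knob top+scene [ 0.61343178 -0.05552987  0.23090065]
```

View pics/w1.png

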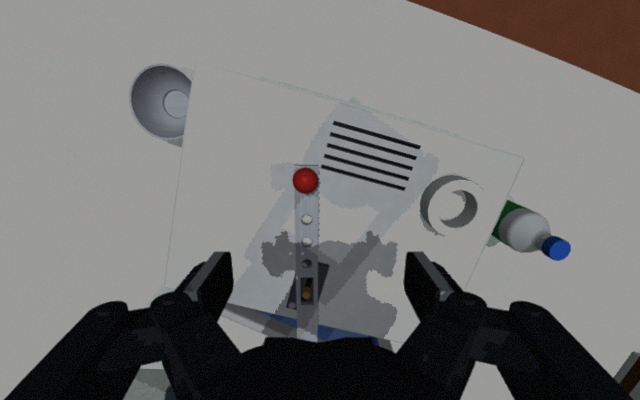

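The wrist view shows the knob at (305,180), the holes at (306,219), (307,242) and (307,264), and the pin at (306,294). Locker corners are at (195,65) and (523,158). Next I'll compute the pin, the yaw and the target poses.

```bash
cat > geo.py <<'E'
import numpy as np
from scipy.optimize import brentq
def setup(cx,cy,yaw):
    c,s=np.cos(yaw),np.sin(yaw);R=np.array([[c,-s],[s,c]]);L=np.array([cx,cy])
    return R,L
def piv(R,L,th): # door direction from -y, swings to -x
    return L+R@np.array([-.133-.17*np.sin(th),.150-.17*np.cos(th)])
def theta(R,L,h,dist): return brentq(lambda t:np.linalg.norm(h-piv(R,L,t))-dist,0.0,1.2)
def knob(R,L,th,yaw,pit):
    p=piv(R,L,th);r=.225*np.cos(pit)-.0225*np.sin(pit);z=.2085+.225*np.sin(pit)+.0225*np.cos(pit)
    return np.array([p[0]+r*np.cos(yaw),p[1]+r*np.sin(yaw),z])
def over(R,L,pin,pit,dist=.155): # knob with hole (mid-thickness) plumb over pin xy at pitch
    th=theta(R,L,pin,dist*np.cos(pit));p=piv(R,L,th);v=pin-p;y=np.arctan2(v[1],v[0]);return th,y,knob(R,L,th,y,pit)
E
python3 - <<'E'
from h import *;from geo import *
w=dict(np.load("w1.npz"));P=w["P"];t=dict(np.load("top0.npz"))
f=lambda p,z:onz(w,p,z,P)
a,b=f((195,65),.2),f((523,158),.2);print("corners",a,b,np.linalg.norm(a-b),np.degrees(np.arctan2((a-b)[0],-(a-b)[1]))) 
print("pin wrist",f((306,294),.218),"top",onz(t,(387,232),.218))
k=f((305,180),.231);print("knob",k)
for n,p in(("h3",(306,219)),("h2",(307,242)),("h1",(307,264))):
    h=f(p,.211);print(n,h,np.linalg.norm((h-k)[:2]))
yaw=np.radians(1.2);R,L=setup(.567,-.0986,yaw)
hw=L+R@[-.133,.15];print("hinge",hw,"img",onz(t,(313.3,261.7),.193))
print("keeper",L+R@[-.075,.009])
K=k[:2]
th=theta(R,L,K,.225);v=K-piv(R,L,th);print("th0",th,"pivot",piv(R,L,th),"yaw",np.degrees(np.arctan2(v[1],v[0])))
pin=(f((306,294),.218)[:2]+onz(t,(387,232),.218)[:2])/2
for pit in(0,.08,.12,.2):
    th,y,kk=over(R,L,pin,pit);print(pit,"th",round(th,3),"yaw",np.degrees(y).round(2),kk.round(4))
E
```

```text
corners [0.68235123 0.07422671 0.2       ] [ 0.69387927 -0.260918    0.2       ] 0.33534292132121774 -178.02996235289945
pin wrist [ 0.49078849 -0.09019111  0.218     ] top [ 0.4889489  -0.09377715  0.218     ]
knob [ 0.61332228 -0.05428271  0.231     ]
h3 [ 0.57065998 -0.0667664   0.211     ] 0.0444512535814045
h2 [ 0.54657043 -0.07483836  0.211     ] 0.06984514591360551
h1 [ 0.52208265 -0.08195691  0.211     ] 0.09534428363497159
hinge [0.43088781 0.04858176] img [0.43260661 0.05794139 0.193     ]
keeper [ 0.49182797 -0.09117266]
th0 0.21821652108791376 pivot [ 0.39756857 -0.11812105] yaw 16.482709286655048
0 th 0.621 yaw -0.1 [ 0.5599 -0.0921  0.231 ]
0.08 th 0.618 yaw 0.02 [ 0.5578 -0.092   0.2489]
0.12 th 0.613 yaw 0.18 [ 0.5567 -0.0918  0.2578]
0.2 th 0.599 yaw 0.68 [ 0.554  -0.0912  0.2753]
```

```bash
python3 -m crank '[{"dp":[0.23,0.3,0],"angular":[0,0,0]},{"dp":[0.23,0.29,0],"angular":[0,0,0]},{"dp":[0,0,-0.7],"angular":[0,0,0]},{"dp":[0,0,-0.7],"angular":[0,0,0]},{"dp":[0,0,-0.7],"angular":[0,0,0]},{"dp":[0,0,-0.6],"angular":[0,0,0]},{"dp":[0,0,-0.4],"angular":[0,0,0]},{"dp":[0,0,-0.18],"angular":[0,0,0]},{"dp":[0,0,0],"angular":[0,0,0]},{"dp":[0,0,0],"angular":[0,0,0]}]'
python3 - <<'E'
from h import *
from station import sense,vision
s=sense();d=vision.snapshot("wrist");P=wpose(s,d)
cv2.imwrite("pics/w2.png",d["image"]);r=red(d["image"]);print(s["tcp_pos"],r,[onz(d,x[1],.231,P) for x in r])
E
```

```text
t: 3.15
tcp_pos: [0.6134, -0.0569, 0.2344]
tool_rot: [0.989, 0.146, 0.001, 0.0]
force: [0.3, 0.2, 0.9]
finger_gap: 1.001
gripper_force: 0.0
[ 0.61339697 -0.05689117  0.23441483] [(np.int32(449), [315.2, 241.7])] [array([ 0.61171911, -0.05430004,  0.231     ])]
```

View pics/w2.png

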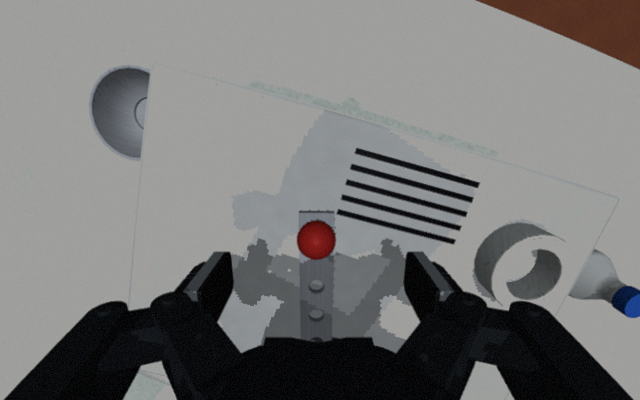

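The knob is at (316.5,240), centred between the fingers, whose midline is around column 318. I'll correct 2 mm in y and close.

```bash
python3 -m crank '[{"dp":[0,0.07,-0.03],"angular":[0,0,0]},{"dp":[0,0,0],"angular":[0,0,0]},{"dp":[0,0,0],"angular":[0,0,0]},{"dp":[0,0,0],"angular":[0,0,0]},{"dp":[0,0,0],"angular":[0,0,0]},{"dp":[0,0,0],"angular":[0,0,0]},{"dp":[0,0,0],"angular":[0,0,0]},{"dp":[0,0,0],"angular":[0,0,0]},{"dp":[0,0,0],"angular":[0,0,0]},{"dp":[0,0,0],"angular":[0,0,0]}]' 1 35
python3 - <<'E'
from geo import *
R,L=setup(.565,-.0965,np.radians(1.6))
K=np.array([.6128,-.0545]);th=theta(R,L,K,.225);p=piv(R,L,th);y=np.arctan2(*(K-p)[::-1]);print(th,p,np.degrees(y))
k0=knob(R,L,th,y,0)
for pit in(.1,.2,.22):print(pit,(knob(R,L,th,y,pit)-k0)/.03)
for pin in([.4895,-.092],[.4905,-.0905]):
  for pit in(0,.08,.12,.2,.22):
    t,yy,kk=over(R,L,np.array(pin),pit);print(pin,pit,"th",round(t,3),"yaw",np.degrees(yy).round(2),kk.round(4))
E
```

```text
t: 4.2
tcp_pos: [0.6128, -0.0545, 0.2327]
tool_rot: [0.989, 0.146, -0.0, -0.0]
force: [0.0, 0.0, 0.6]
finger_gap: 0.001
gripper_force: 0.0
0.21185095336426588 [ 0.39677223 -0.11740472] 16.234932969480926
0.1 [-0.10786393 -0.0314087   0.74500375]
0.2 [-0.2865994  -0.08345434  1.47506991]
0.22 [-0.3307062  -0.09629772  1.61864526]
[0.4895, -0.092] 0 th 0.609 yaw 0.13 [ 0.5595 -0.0918  0.231 ]
[0.4895, -0.092] 0.08 th 0.606 yaw 0.25 [ 0.5575 -0.0917  0.2489]
[0.4895, -0.092] 0.12 th 0.601 yaw 0.4 [ 0.5563 -0.0915  0.2578]
[0.4895, -0.092] 0.2 th 0.588 yaw 0.88 [ 0.5536 -0.091   0.2753]
[0.4895, -0.092] 0.22 th 0.583 yaw 1.04 [ 0.5529 -0.0909  0.2796]
[0.4905, -0.0905] 0 th 0.602 yaw 0.93 [ 0.5605 -0.0894  0.231 ]
[0.4905, -0.0905] 0.08 th 0.599 yaw 1.05 [ 0.5585 -0.0893  0.2489]
[0.4905, -0.0905] 0.12 th 0.594 yaw 1.2 [ 0.5573 -0.0891  0.2578]
[0.4905, -0.0905] 0.2 th 0.58 yaw 1.69 [ 0.5546 -0.0886  0.2753]
[0.4905, -0.0905] 0.22 th 0.576 yaw 1.85 [ 0.5539 -0.0885  0.2796]
```

The fingers shut on nothing, so I need to look.

Run:
```python
from h import *
from station import sense,vision
s=sense();d=vision.snapshot("wrist");P=wpose(s,d)
a=d["image"];b=vision.snapshot("scene")["image"];r=red(a);print(r,[onz(d,x[1],.231,P) for x in r],red(b),red(vision.snapshot("top")["image"]))
print(np.round(d["mount"],3))
c=cv2.resize(b[130:250,200:360],(640,480),interpolation=cv2.INTER_CUBIC)
cv2.imwrite("pics/w3.png",cv2.resize(np.vstack([a,c]),None,fx=.68,fy=.68))
if r:
    u,v=map(int,max(r)[1]);print(d["range_z"][v-12:v+13:4,u-12:u+13:4].round(3))
```

```text
[(np.int32(105), [319.6, 234.8])] [array([ 0.61688829, -0.05293782,  0.231     ])] [(np.int32(33), [279.5, 186.6])] []
[[-0.001 -0.961 -0.276  0.07 ]
 [ 1.    -0.001  0.    -0.001]
 [-0.    -0.276  0.961 -0.162]
 [ 0.     0.     0.     1.   ]]
[[0.195 0.195 0.195 0.176 0.176 0.195 0.194]
 [0.195 0.173 0.17  0.17  0.169 0.171 0.173]
 [0.171 0.168 0.168 0.168 0.167 0.168 0.169]
 [0.169 0.168 0.166 0.167 0.165 0.167 0.168]
 [0.169 0.166 0.165 0.166 0.166 0.166 0.167]
 [0.149 0.149 0.148 0.148 0.147 0.147 0.148]
 [0.142 0.144 0.144 0.142 0.144 0.143 0.144]]
```

View pics/w3.png

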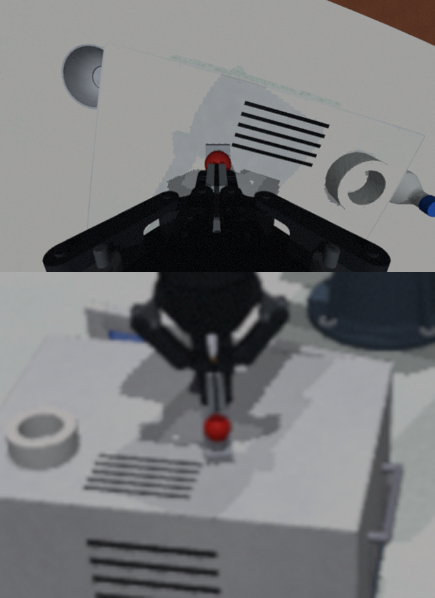

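The fingers are shut on the robot side of the ball, which appears to have been squeezed out along the bar. I'll open and measure the ball by depth.

```bash
python3 -m crank '[{"dp":[0,0,0],"angular":[0,0,0]},{"dp":[0,0,0],"angular":[0,0,0]},{"dp":[0,0,0],"angular":[0,0,0]},{"dp":[0,0,0],"angular":[0,0,0]},{"dp":[0,0,0],"angular":[0,0,0]},{"dp":[0,0,0],"angular":[0,0,0]},{"dp":[0,0,0],"angular":[0,0,0]},{"dp":[0,0,0],"angular":[0,0,0]}]' 0
cat >> h.py <<'E'
def ball(d,P,rad=.012):
    from scipy.optimize import least_squares
    h=cv2.cvtColor(d["image"],cv2.COLOR_BGR2HSV)
    m=(((h[...,0]<8)|(h[...,0]>172))&(h[...,1]>170)&(h[...,2]>60)).astype(np.uint8)
    m[:100]=0
    n,l,st,c=cv2.connectedComponentsWithStats(m);i=1+np.argmax(st[1:,4]);m=(l==i)
    m=cv2.erode(m.astype(np.uint8),np.ones((3,3)))
    v,u=np.nonzero(m);z=d["range_z"][v,u];
    x=cv2.undistortPoints(np.c_[u,v].astype(float)[:,None],d["mtx"],d["dist"])[:,0]
    p=(np.c_[x,np.ones(len(x))]*z[:,None])[z>0];p=p@P[:3,:3].T+P[:3,3]
    f=least_squares(lambda c:np.linalg.norm(p-c,axis=1)-rad,p.mean(0)-[0,0,.006],loss="soft_l1",f_scale=.001)
    return f.x,len(p),np.sqrt(np.mean(f.fun**2)),st[i,:4],c[i]
E
python3 - <<'E'
from h import *
from station import sense,vision
s=sense();d=vision.snapshot("wrist");print(s["tcp_pos"]);print(ball(d,wpose(s,d)))
E
```

```text
t: 5.15
tcp_pos: [0.6128, -0.0545, 0.2327]
tool_rot: [0.989, 0.146, -0.0, -0.0]
force: [-0.2, 0.1, 0.5]
finger_gap: 0.998
gripper_force: 0.0
[ 0.61279811 -0.05449091  0.23270412]
(array([ 0.61289574, -0.05471343,  0.2306418 ]), 959, np.float64(0.00048671027429795225), array([302, 222,  37,  39], dtype=int32), array([319.99549955, 241.08640864]))
```

The ball hasn't moved: it sits exactly at the TCP. So the fingers must have shut above it. I'll check where the fingertips really are from the wrist depth image.

```bash
cat > tips.py <<'E'
from h import *
from station import sense,vision
s=sense();d=vision.snapshot("wrist");M=d["mount"];print(d["mtx"].round(1).tolist(),s["tcp_pos"].round(4),s["finger_gap"])
v,u=np.mgrid[100:400:2,0:640:2];v=v.ravel();u=u.ravel();z=d["range_z"][v,u]
x=cv2.undistortPoints(np.c_[u,v].astype(float)[:,None],d["mtx"],d["dist"])[:,0]
p=np.c_[x,np.ones(len(x))]*z[:,None]@M[:3,:3].T if 0 else (np.c_[x,np.ones(len(x))]*z[:,None])@M[:3,:3].T+M[:3,3]
dark=(d["image"][v,u].max(1)<75)&(z>.05)&(p[:,2]<.022)&(abs(p[:,1])<.07)&(abs(p[:,0])<.016)
q=p[dark];
for lo in np.arange(-.07,.021,.01):
    k=q[(q[:,2]>=lo)&(q[:,2]<lo+.01)];
    if len(k):print(round(lo,3),len(k),"x",k[:,0].min().round(3),k[:,0].max().round(3),"y",k[:,1].min().round(3),k[:,1].max().round(3),"min|y|",abs(k[:,1]).min().round(3))
E
python3 tips.py
```

```text
[[291.8, 0.0, 318.2], [0.0, 291.8, 204.2], [0.0, 0.0, 1.0]] [ 0.6128 -0.0545  0.2327] 0.9980767866280338
-0.07 355 x -0.006 0.012 y -0.057 0.055 min|y| 0.041
-0.06 361 x -0.011 0.012 y -0.057 0.055 min|y| 0.041
-0.05 283 x -0.011 0.012 y -0.057 0.055 min|y| 0.041
-0.04 130 x -0.01 0.012 y -0.049 0.053 min|y| 0.041
-0.01 5 x -0.008 0.009 y 0.006 0.011 min|y| 0.006
0.0 16 x 0.005 0.012 y -0.008 0.011 min|y| 0.0
0.02 1 x 0.004 0.004 y -0.007 -0.007 min|y| 0.007
```

The pad ends really sit about 36 mm behind the TCP when open and about 23 mm behind when shut, roughly 40 mm short of the stated figure. I'll lower by 40 mm and close again.

```bash
python3 -m crank '[{"dp":[0,0,-0.3],"angular":[0,0,0]},{"dp":[0,0,-0.3],"angular":[0,0,0]},{"dp":[0,0,-0.3],"angular":[0,0,0]},{"dp":[0,0,-0.3],"angular":[0,0,0]},{"dp":[0,0,-0.1],"angular":[0,0,0]},{"dp":[0,0,0],"angular":[0,0,0]}]' && python3 tips.py && python3 -m crank '[{"dp":[0,0,0],"angular":[0,0,0]},{"dp":[0,0,0],"angular":[0,0,0]},{"dp":[0,0,0],"angular":[0,0,0]},{"dp":[0,0,0],"angular":[0,0,0]},{"dp":[0,0,0],"angular":[0,0,0]},{"dp":[0,0,0],"angular":[0,0,0]},{"dp":[0,0,0],"angular":[0,0,0]},{"dp":[0,0,0],"angular":[0,0,0]},{"dp":[0,0,0],"angular":[0,0,0]}]' 1 35
```

```text
t: 5.85
tcp_pos: [0.6123, -0.0544, 0.1927]
tool_rot: [0.989, 0.146, -0.001, -0.0]
force: [-0.8, -1.6, 0.0]
finger_gap: 0.997
gripper_force: 0.0
[[291.8, 0.0, 318.2], [0.0, 291.8, 204.2], [0.0, 0.0, 1.0]] [ 0.6123 -0.0544  0.1927] 0.9965976915470166
-0.07 351 x -0.006 0.012 y -0.057 0.055 min|y| 0.041
-0.06 356 x -0.011 0.012 y -0.058 0.055 min|y| 0.0
-0.05 413 x -0.011 0.012 y -0.057 0.055 min|y| 0.0
-0.04 177 x -0.01 0.013 y -0.055 0.053 min|y| 0.0
-0.03 6 x 0.005 0.006 y -0.001 0.005 min|y| 0.0
-0.02 37 x 0.001 0.012 y -0.011 0.012 min|y| 0.0
-0.01 244 x -0.013 0.016 y -0.052 0.07 min|y| 0.016
t: 6.8
tcp_pos: [0.613, -0.0546, 0.1941]
tool_rot: [0.989, 0.146, 0.0, 0.0]
force: [-0.8, -0.6, 4.2]
finger_gap: 0.254
gripper_force: 34.2
```

Gripped (gap 0.254, 34 N). I'll lift along the arc to a pitch of about 0.22.

```bash
python3 -m crank '[{"dp":[0,0,0.2],"angular":[0,0,0]},{"dp":[-0.03,-0.01,0.2],"angular":[0,0,0]},{"dp":[-0.05,-0.01,0.25],"angular":[0,0,0]},{"dp":[-0.06,-0.02,0.25],"angular":[0,0,0]},{"dp":[-0.06,-0.02,0.25],"angular":[0,0,0]},{"dp":[-0.06,-0.02,0.25],"angular":[0,0,0]},{"dp":[-0.07,-0.02,0.25],"angular":[0,0,0]},{"dp":[0,0,0],"angular":[0,0,0]},{"dp":[0,0,0],"angular":[0,0,0]},{"dp":[0,0,0],"angular":[0,0,0]}]'
cat > look.py <<'E'
import sys
from h import *
from geo import *
from station import sense,vision
s=sense();d=vision.snapshot("wrist");P=wpose(s,d)
print(s["tcp_pos"].round(4),s["force"].round(2),s["finger_gap"].round(3))
print("ball",ball(d,P)[:3])
for n in("top","scene"):print(n,red(vision.snapshot(n)["image"]))
cv2.imwrite(f"pics/{sys.argv[1]}.png",d["image"]);np.savez(sys.argv[1]+".npz",P=P,**d)
E
python3 look.py w4
```

```text
t: 7.8
tcp_pos: [0.6029, -0.0575, 0.243]
tool_rot: [0.989, 0.146, 0.0, -0.0]
force: [-0.2, 0.4, -1.2]
finger_gap: 0.256
gripper_force: 34.3Traceback (most recent call last):
  File "look.py", line 6, in <module>
    print(s["tcp_pos"].round(4),s["force"].round(2),s["finger_gap"].round(3))
                                                    ^^^^^^^^^^^^^^^^^^^^^
AttributeError: 'float' object has no attribute 'round'
```

```bash
sed -i 's/,s\["finger_gap"\].round(3)/,s["finger_gap"]/' look.py; python3 -m crank '[{"dp":[-0.11,-0.07,0],"angular":[0,0,-1]},{"dp":[-0.11,-0.07,0],"angular":[0,0,-1]},{"dp":[-0.11,-0.07,0],"angular":[0,0,-1]},{"dp":[-0.11,-0.07,0],"angular":[0,0,-1]},{"dp":[-0.11,-0.07,0],"angular":[0,0,-1]},{"dp":[-0.11,-0.07,0],"angular":[0,0,-1]},{"dp":[-0.11,-0.07,0],"angular":[0,0,-1]},{"dp":[-0.11,-0.07,0],"angular":[0,0,-1]},{"dp":[-0.11,-0.07,0],"angular":[0,0,-1]},{"dp":[-0.11,-0.07,0],"angular":[0,0,-1]},{"dp":[-0.11,-0.07,0],"angular":[0,0,-1]},{"dp":[-0.11,-0.07,0],"angular":[0,0,-1]},{"dp":[-0.11,-0.07,0],"angular":[0,0,-1]},{"dp":[-0.11,-0.07,0],"angular":[0,0,-1]},{"dp":[-0.11,-0.08,0],"angular":[0,0,-1]},{"dp":[0,0,0],"angular":[0,0,0]},{"dp":[0,0,0],"angular":[0,0,0]}]'
python3 look.py w4
```

```text
t: 9.55
tcp_pos: [0.5525, -0.0891, 0.2429]
tool_rot: [1.0, 0.015, -0.001, -0.0]
force: [-0.0, -0.5, -3.0]
finger_gap: 0.256
gripper_force: 34.4
[ 0.5525 -0.0891  0.2429] [-0.04 -0.45 -2.99] 0.25593546386789245
ball (array([ 0.55255089, -0.08802896,  0.27909266]), 1523, np.float64(0.000502445436153785))
top []
scene [(np.int32(29), [269.9, 152.5])]
```

View pics/w4.png

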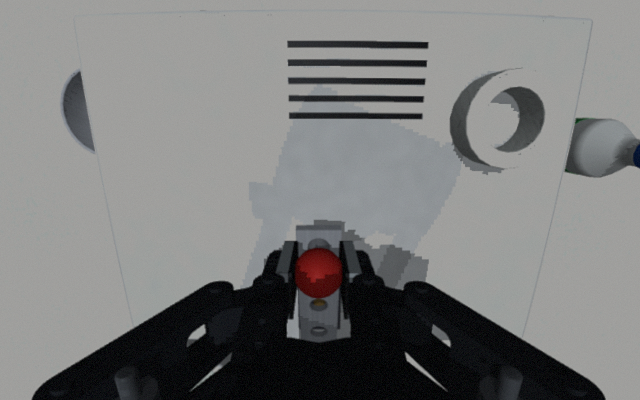

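The ball is at (319,272). Brass shows through the third hole at (318,303), and the middle hole is at (319,330). I'll extract those positions.

Run:
```python
from h import *;from geo import *
w=dict(np.load("w4.npz"));P=w["P"]
f=lambda p,z:onz(w,p,z,P)
h=cv2.cvtColor(w["image"],cv2.COLOR_BGR2HSV)
m=((h[...,0]>10)&(h[...,0]<30)&(h[...,1]>90)).astype(np.uint8);m[:285]=0
n,_,st,c=cv2.connectedComponentsWithStats(m)
for i in range(1,n):
    if st[i,4]>3:print("brass",st[i],c[i],f(c[i],.218))
pit=.2175
for px,dd in(((318.5,303),.18),((319,330),.155)):
    z=.2085+dd*np.sin(pit)+.0025;print("hole",dd,f(px,z),"range",w["range_z"][px[1]-1:px[1]+2,int(px[0])])
a,b=f((75,15),.2),f((592,18),.2);print(a,b,np.linalg.norm(a-b))
v=f((288,44),.2)-f((428,45),.2);u=f((290,116),.2)-f((421,117),.2);print(np.degrees(np.arctan2(-v[0],v[1])),np.degrees(np.arctan2(-u[0],u[1])),np.degrees(np.arctan2(-(a-b)[0],(a-b)[1])))
cv2.imwrite("pics/c4.png",cv2.resize(w["image"][280:350,270:370],(800,560),interpolation=cv2.INTER_CUBIC))
```

```text
brass [314 299  11   7  61] [318.6557377  301.98360656] [ 0.49368208 -0.09000722  0.218     ]
hole 0.18 [ 0.51499683 -0.08923844  0.24984206] range [0.2162012  0.21649837 0.2153369 ]
hole 0.155 [ 0.49053695 -0.09030825  0.24444733] range [0.24321274 0.24296592 0.24426907]
[0.68548956 0.07236415 0.2       ] [ 0.69470419 -0.26126146  0.2       ] 0.3337528333675056
1.66938460354467 1.469845034038141 1.582089197007428
```

View pics/c4.png

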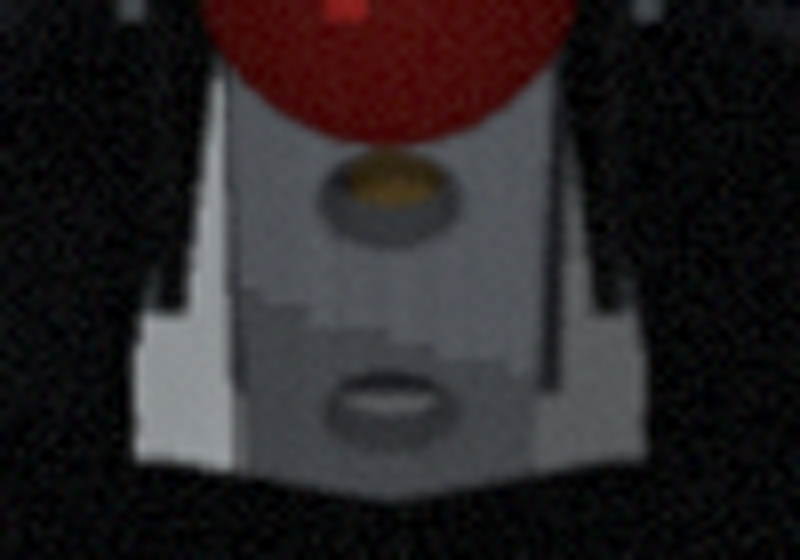

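Through the third hole the pin shows at about (319,303), and the middle hole is at (319,330). The pin is therefore at about x 0.490–0.494, y −0.090, and the locker yaw is 1.6°. I'll lower to a pitch of about 0.1 and look through the middle hole.

```bash
python3 -m crank '[{"dp":[0.04,0,-0.14],"angular":[0,0,0]},{"dp":[0.04,0,-0.14],"angular":[0,0,0]},{"dp":[0.04,0,-0.14],"angular":[0,0,0]},{"dp":[0.04,0,-0.14],"angular":[0,0,0]},{"dp":[0.04,0,-0.14],"angular":[0,0,0]},{"dp":[0.03,0,-0.14],"angular":[0,0,0]},{"dp":[0,0,0],"angular":[0,0,0]},{"dp":[0,0,0],"angular":[0,0,0]},{"dp":[0,0,0],"angular":[0,0,0]}]'
python3 look.py w5
python3 - <<'E'
import cv2,numpy as np
from h import *
a=cv2.imread("pics/w5.png");w=dict(np.load("w5.npz"));b=np.load("w1.npz")["image"]
h=cv2.cvtColor(b,cv2.COLOR_BGR2HSV);m=((h[...,0]>10)&(h[...,0]<30)&(h[...,1]>110)).astype(np.uint8);m[:280]=0;m[310:]=0
v,u=np.nonzero(m);w1=dict(np.load("w1.npz"));print("w1 brass",u.min(),u.max(),v.min(),v.max())
for p in((u.mean(),v.min()),(u.mean(),v.max())):print(onz(w1,p,.218,w1["P"]))
cv2.imwrite("pics/c5.png",cv2.resize(a[280:350,270:370],(800,560),interpolation=cv2.INTER_CUBIC))
E
```

```text
t: 10.6
tcp_pos: [0.5602, -0.0893, 0.2181]
tool_rot: [1.0, 0.015, -0.0, 0.0]
force: [-2.3, 0.6, -2.5]
finger_gap: 0.258
gripper_force: 34.3
[ 0.5602 -0.0893  0.2181] [-2.29  0.56 -2.46] 0.25840701639003316
ball (array([ 0.56012961, -0.08831879,  0.25428722]), 1551, np.float64(0.0004971151485262898))
top []
scene [(np.int32(30), [269.6, 163.4])]
w1 brass 164 453 280 309
[ 0.50977972 -0.0938102   0.218     ]
[ 0.47516635 -0.10413626  0.218     ]
```

View pics/c5.png

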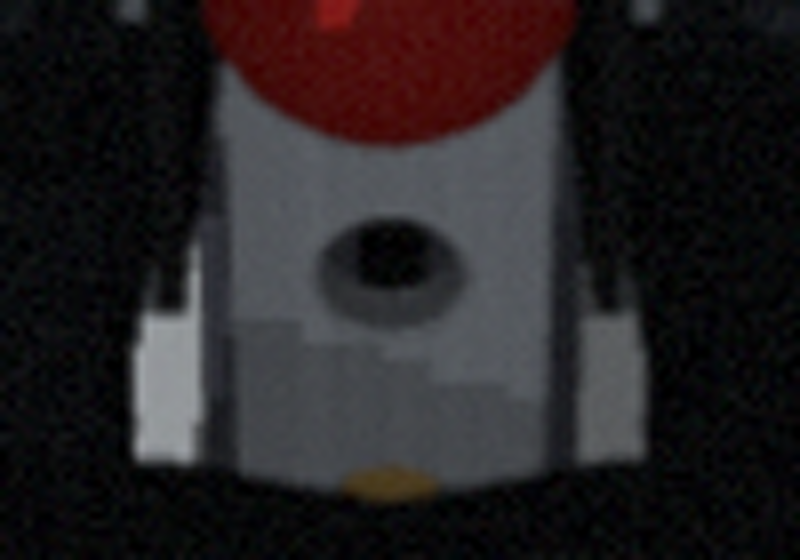

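Brass now shows at the bottom edge, about (319,341), through the middle hole. I'll check the offsets by projection.

Run:
```python
from h import *
w=dict(np.load("w5.npz"));P=w["P"];k=np.array([.5601,-.0885,.2545])
Ti=np.linalg.inv(P)
def proj(X):
    r,_=cv2.Rodrigues(Ti[:3,:3]);return cv2.projectPoints(np.array([X],float),r,Ti[:3,3],w["mtx"],w["dist"])[0].ravel().round(1)
sp=(k[2]-.2085-.0224)/.225;p=np.arcsin(sp);c,s=np.cos(p),np.sin(p);print("pitch",p)
yw=np.radians(1.0)
def bar(d,h,e=0): # d from pivot, h above mid-plane
    dx=(d-.225)*c-(h-.0225)*s;return k+[dx*np.cos(yw),dx*np.sin(yw),(d-.225)*s+(h-.0225)*c]
for d in(.18,.155):
    print(d,bar(d,-.0025),"bot",proj(bar(d,-.0025)),"top",proj(bar(d,.0025)),"edges top",proj(bar(d+.0055,.0025)),proj(bar(d-.0055,.0025)),"edges bot",proj(bar(d+.0055,-.0025)),proj(bar(d-.0055,-.0025)))
for x in(.488,.490,.492,.494,.496):print(x,"tip far",proj([x+.0035,-.09,.218]),"near",proj([x-.0035,-.09,.218]),"c",proj([x,-.09,.218]))
```

```text
pitch 0.10508217297645991
0.18 [ 0.51797686 -0.08923526  0.2249179 ] bot [317.9 309.4] top [317.9 315.2] edges top [318.  308.1] [317.8 322.2] edges bot [318.  302.4] [317.8 316.3]
0.155 [ 0.49311855 -0.08966917  0.22229568] bot [317.4 339.3] top [317.4 345.5] edges top [317.5 339.1] [317.3 351.7] edges bot [317.5 333. ] [317.3 345.4]
0.488 tip far [317.8 336.7] near [317.5 345.2] c [317.7 340.9]
0.49 tip far [317.9 334.2] near [317.6 342.8] c [317.8 338.5]
0.492 tip far [318.  331.8] near [317.7 340.3] c [317.9 336.1]
0.494 tip far [318.1 329.3] near [317.8 337.9] c [318.  333.6]
0.496 tip far [318.2 326.8] near [317.9 335.5] c [318.  331.1]
```

Run:
```python
from h import *
w=dict(np.load("w1.npz"));im=w["image"][286:304,296:318]
h=cv2.cvtColor(im,cv2.COLOR_BGR2HSV);m=(h[...,0]>8)&(h[...,0]<32)&(h[...,1]>90)
v,u=np.nonzero(m);print(len(u),u.min()+296,u.max()+296,v.min()+286,v.max()+286)
for r in range(286,304):print(r,im[r-286,5:16,2].tolist(),m[r-286].sum())
c=u.mean()+296
for r in(290,294,296,298,300):print(r,onz(w,(c,r),.218,w["P"])[:2].round(4))
t=dict(np.load("top0.npz"));im=t["image"][222:242,376:398];h=cv2.cvtColor(im,cv2.COLOR_BGR2HSV);m=(h[...,0]>8)&(h[...,0]<32)&(h[...,1]>90);v,u=np.nonzero(m)
p=(u.mean()+376,v.mean()+222);print("top",p,len(u),onz(t,p,.217))
```

```text
98 302 310 286 299
286 [32, 29, 33, 33, 20, 28, 23, 16, 11, 17, 31] 3
287 [27, 25, 30, 38, 37, 38, 38, 38, 28, 24, 25] 6
288 [25, 29, 39, 42, 44, 39, 46, 44, 40, 34, 23] 7
289 [24, 29, 40, 42, 43, 49, 44, 43, 45, 35, 26] 7
290 [31, 32, 42, 43, 47, 44, 41, 45, 43, 36, 30] 8
291 [26, 32, 39, 48, 47, 49, 48, 46, 41, 34, 29] 7
292 [31, 38, 51, 58, 58, 62, 58, 51, 46, 38, 31] 8
293 [31, 45, 61, 66, 69, 65, 67, 63, 52, 39, 25] 9
294 [34, 51, 65, 69, 71, 69, 70, 69, 60, 42, 23] 9
295 [29, 51, 68, 66, 71, 69, 72, 71, 60, 41, 32] 8
296 [32, 48, 65, 72, 70, 72, 72, 69, 60, 38, 31] 8
297 [21, 31, 53, 70, 70, 74, 72, 64, 48, 28, 26] 8
298 [18, 9, 23, 46, 54, 57, 55, 49, 32, 29, 29] 7
299 [16, 4, 11, 17, 29, 28, 35, 29, 26, 27, 15] 3
300 [26, 17, 19, 3, 15, 23, 23, 25, 26, 26, 24] 0
301 [32, 30, 27, 23, 27, 27, 26, 21, 29, 29, 26] 0
302 [35, 36, 35, 33, 34, 37, 35, 34, 35, 34, 33] 0
303 [44, 42, 39, 44, 42, 44, 41, 41, 38, 41, 40] 0
290 [ 0.4955 -0.0887]
294 [ 0.4908 -0.0901]
296 [ 0.4884 -0.0908]
298 [ 0.486  -0.0915]
300 [ 0.4835 -0.0922]
top (np.float64(386.3888888888889), np.float64(231.72222222222223)) 18 [ 0.4895793  -0.09269904  0.217     ]
```

The pin tip is at about (0.4893, −0.0905), so the hole is about 3.8 mm too far in +x. I'll shift, then lower gently to just below contact height.

```bash
python3 -m crank '[{"dp":[-0.06,-0.01,0],"angular":[0,0,0]},{"dp":[-0.06,-0.01,0],"angular":[0,0,0]},{"dp":[0,0,0],"angular":[0,0,0]},{"dp":[0.01,0,-0.06],"angular":[0,0,0]},{"dp":[0.01,0,-0.06],"angular":[0,0,0]},{"dp":[0.01,0,-0.06],"angular":[0,0,0]},{"dp":[0,0,0],"angular":[0,0,0]},{"dp":[0,0,0],"angular":[0,0,0]}]'; python3 -m crank '[{"dp":[0,0,-0.03],"angular":[0,0,0]},{"dp":[0,0,-0.03],"angular":[0,0,0]},{"dp":[0,0,0],"angular":[0,0,0]}]'
```

```text
t: 11.55
tcp_pos: [0.5577, -0.0898, 0.2125]
tool_rot: [1.0, 0.015, -0.0, -0.0]
force: [2.2, 1.2, -0.9]
finger_gap: 0.253
gripper_force: 34.4
t: 11.85
tcp_pos: [0.5574, -0.0898, 0.2107]
tool_rot: [1.0, 0.015, -0.0, -0.0]
force: [2.3, 1.2, -0.2]
finger_gap: 0.255
gripper_force: 34.4
```

```bash
python3 -m crank '[{"dp":[0,0,-0.03],"angular":[0,0,0]},{"dp":[0,0,-0.03],"angular":[0,0,0]},{"dp":[0,0,0],"angular":[0,0,0]}]'; python3 -m crank '[{"dp":[0,0,-0.03],"angular":[0,0,0]},{"dp":[0,0,0],"angular":[0,0,0]}]'
```

```text
t: 12.15
tcp_pos: [0.5576, -0.0898, 0.2089]
tool_rot: [1.0, 0.015, -0.0, -0.0]
force: [1.9, 0.8, 0.2]
finger_gap: 0.255
gripper_force: 34.4
t: 12.35
tcp_pos: [0.5576, -0.0898, 0.208]
tool_rot: [1.0, 0.015, -0.0, -0.0]
force: [2.5, 1.8, -0.7]
finger_gap: 0.248
gripper_force: 34.4
```

```bash
python3 look.py w6; python3 -m crank '[{"dp":[0,0,-0.03],"angular":[0,0,0]},{"dp":[0.01,0,-0.03],"angular":[0,0,0]},{"dp":[0,0,0],"angular":[0,0,0]}]'; python3 look.py w7
```

```text
[ 0.5576 -0.0898  0.208 ] [ 2.48  1.84 -0.72] 0.2479281043216799
ball (array([ 0.55760982, -0.08871009,  0.24418674]), 1558, np.float64(0.0005081484895175005))
top []
scene [(np.int32(31), [270.2, 166.4])]
t: 12.8
tcp_pos: [0.5578, -0.0898, 0.2061]
tool_rot: [1.0, 0.015, -0.0, -0.0]
force: [2.3, 1.7, -0.2]
finger_gap: 0.259
gripper_force: 34.4
[ 0.5578 -0.0898  0.2061] [ 2.3   1.68 -0.16] 0.2586715276799588
ball (array([ 0.55784755, -0.08875355,  0.24230602]), 1552, np.float64(0.0004978955322942938))
top []
scene [(np.int32(32), [270.3, 167.0])]
```

The bar is below the pin-tip level (pitch about 0.05) with no load, so the hole is on the pin. I'll keep lowering.

```bash
python3 -m crank '[{"dp":[0.01,0,-0.05],"angular":[0,0,0]},{"dp":[0.01,0,-0.05],"angular":[0,0,0]},{"dp":[0.01,0,-0.05],"angular":[0,0,0]},{"dp":[0,0,0],"angular":[0,0,0]}]';python3 -m crank '[{"dp":[0,0,-0.05],"angular":[0,0,0]},{"dp":[0.01,0,-0.05],"angular":[0,0,0]},{"dp":[0,0,-0.03],"angular":[0,0,0]},{"dp":[0,0,0],"angular":[0,0,0]}]'
```

```text
t: 13.35
tcp_pos: [0.5585, -0.0898, 0.2014]
tool_rot: [1.0, 0.015, -0.0, -0.0]
force: [1.3, 0.3, -0.8]
finger_gap: 0.254
gripper_force: 34.4
t: 13.75
tcp_pos: [0.559, -0.0898, 0.1977]
tool_rot: [1.0, 0.015, -0.0, -0.0]
force: [2.4, 0.5, 0.3]
finger_gap: 0.253
gripper_force: 34.4
```

```bash
python3 -m crank '[{"dp":[0,0,-0.03],"angular":[0,0,0]},{"dp":[0,0,-0.03],"angular":[0,0,0]},{"dp":[0,0,0],"angular":[0,0,0]},{"dp":[0,0,0],"angular":[0,0,0]}]';python3 -m crank '[{"dp":[0,0,-0.03],"angular":[0,0,0]},{"dp":[0,0,0],"angular":[0,0,0]},{"dp":[0,0,0],"angular":[0,0,0]}]'; python3 look.py w8
```

```text
t: 14.15
tcp_pos: [0.5592, -0.0899, 0.1962]
tool_rot: [1.0, 0.015, 0.0, 0.0]
force: [1.7, 0.5, -0.5]
finger_gap: 0.257
gripper_force: 34.4
t: 14.45
tcp_pos: [0.5593, -0.0899, 0.1953]
tool_rot: [1.0, 0.015, 0.0, 0.0]
force: [1.8, 1.1, -1.1]
finger_gap: 0.254
gripper_force: 34.4
[ 0.5593 -0.0899  0.1953] [ 1.79  1.09 -1.08] 0.2544145613750827
ball (array([ 0.55922702, -0.08887384,  0.23143314]), 1562, np.float64(0.0005143587569179864))
top []
scene [(np.int32(33), [270.3, 171.4])]
```

```bash
python3 -m crank '[{"dp":[0,0,-0.03],"angular":[0,0,0]},{"dp":[0,0,0],"angular":[0,0,0]},{"dp":[0,0,0],"angular":[0,0,0]}]';python3 -m crank '[{"dp":[0,0,-0.02],"angular":[0,0,0]},{"dp":[0,0,0],"angular":[0,0,0]},{"dp":[0,0,0],"angular":[0,0,0]}]'; python3 look.py w9
```

```text
t: 14.9
tcp_pos: [0.5594, -0.0899, 0.1944]
tool_rot: [1.0, 0.015, 0.0, 0.0]
force: [1.9, 0.7, 0.1]
finger_gap: 0.251
gripper_force: 34.5
t: 15.2
tcp_pos: [0.5593, -0.0899, 0.1943]
tool_rot: [1.0, 0.015, 0.0, 0.0]
force: [1.9, 1.7, 5.4]
finger_gap: 0.254
gripper_force: 34.8
[ 0.5593 -0.0899  0.1943] [1.93 1.72 5.43] 0.25372397113570205
ball (array([ 0.55926979, -0.08891668,  0.23052927]), 1568, np.float64(0.0004953480239648831))
top []
scene [(np.int32(31), [270.2, 171.7])]
```

The bar is seated: knob height 0.2305, the same as at the start, with a light 5 N contact. I'll release, then raise the arm straight up.

```bash
python3 -m crank '[{"dp":[0,0,0],"angular":[0,0,0]},{"dp":[0,0,0],"angular":[0,0,0]},{"dp":[0,0,0],"angular":[0,0,0]},{"dp":[0,0,0],"angular":[0,0,0]},{"dp":[0,0,0],"angular":[0,0,0]},{"dp":[0,0,0],"angular":[0,0,0]},{"dp":[0,0,0],"angular":[0,0,0]},{"dp":[0,0,0],"angular":[0,0,0]}]' 0 && python3 -m crank '[{"dp":[0,0,0.3],"angular":[0,0,0]},{"dp":[0,0,0.5],"angular":[0,0,0]},{"dp":[0,0,0.7],"angular":[0,0,0]},{"dp":[0,0,0.7],"angular":[0,0,0]},{"dp":[0,0,0.7],"angular":[0,0,0]},{"dp":[0,0,0.7],"angular":[0,0,0]},{"dp":[0,0,0.7],"angular":[0,0,0]},{"dp":[0,0,0],"angular":[0,0,0]},{"dp":[0,0,0],"angular":[0,0,0]},{"dp":[0,0,0],"angular":[0,0,0]}]'
python3 look.py w10
python3 - <<'E'
import cv2
a=cv2.imread("pics/w10.png");cv2.imwrite("pics/c10.png",cv2.resize(a[120:340,200:520],(800,550)))
E
```

```text
t: 16.15
tcp_pos: [0.5591, -0.0899, 0.1937]
tool_rot: [1.0, 0.015, -0.0, -0.0]
force: [-0.6, -0.5, -0.2]
finger_gap: 1.002
gripper_force: 0.0
t: 17.15
tcp_pos: [0.5582, -0.0895, 0.3215]
tool_rot: [1.0, 0.015, -0.001, -0.0]
force: [-0.5, -0.1, -0.3]
finger_gap: 0.998
gripper_force: 0.0
[ 0.5582 -0.0895  0.3215] [-0.45 -0.14 -0.3 ] 0.9979966138528081
ball (array([ 0.55918501, -0.08904492,  0.23074508]), 373, np.float64(0.0005403928994626943))
top []
scene [(np.int32(35), [270.8, 171.5])]
```

View pics/c10.png

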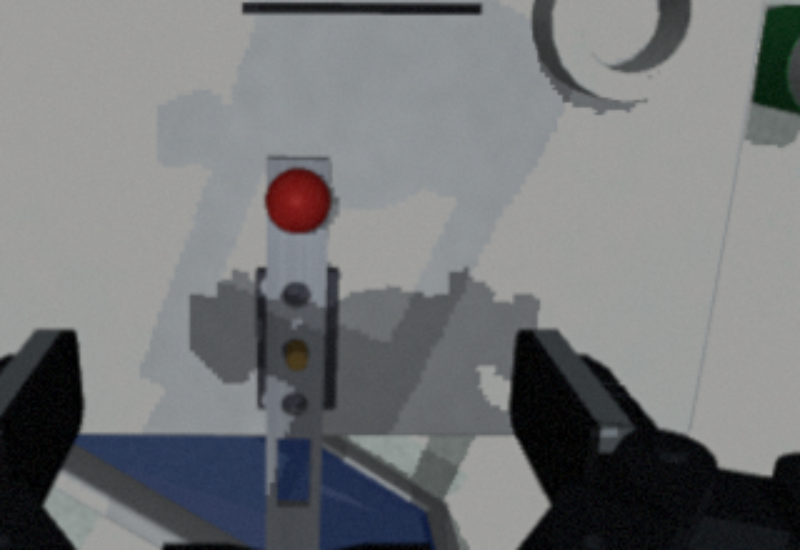

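The crop shows the brass pin in the middle hole at (296,355), with empty holes above it at (296,294) and below it at (293,403). The bar lies flat on the plate, the knob is free, and the tape roll and bottle are in place. I'll hand it in.

```bash
python3 -c "
from station import order;print(order.sign_off())"
```

```text
the job is handed in; nothing more can be done
None
```

The job is handed in: the stay's middle hole is over the pin with the bar flat on its plate, the gripper is open and clear, and I saw no sign that the bottle, bowl or tape roll moved, though I did not measure them at the end.

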